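Zero the pigment scale through its recessed button with a lead holder

ROBOT

A 7-joint arm with a two-finger parallel gripper is mounted at the origin on a cart in front of the work surface, level with it; the furniture and walls round the work are solid. World frame = base frame: x ahead of the robot, y to its left, z up, the work surface at z = 0. Lengths are in m, angles in degrees, forces in N, time in s.
With the tool pointing down it reaches from about 0.425 to 0.875 m from the base axis. Payload 4.7 kg.
Tool frame: the origin (TCP) lies at the very end of the fingers, on their centre line; the grasp point (between the pads) lies 19 mm behind it; z points along the fingers, y is the direction in which the jaws open and shut (so a half turn about z gives the same grasp; the last joint's range is limited). The gripper opens to 87 mm and grips with 3 to 60 N. Pads are 19 mm wide; open, the fingers measure 117 mm over their backs; the gripper's body (75 mm by 190 mm) begins 51 mm behind the grasp point.
Start: joints at [-63.936, 18.392, -4.016, 83.108, 1.295, 78.541, -3.26], TCP at [0.277, 0.588, 0.223] pointing down, gripper open.
Joint ranges: [-163.93, 163.93], [-17.29, 119.83], [-79.2, 71.16], [3.27, 140.29], [-89.18, 269.18], [5.43, 117.66], [-154.24, 154.24]. Speed limits (degrees/s): [147.25, 147.25, 180, 180, 180, 180, 180].

INTERFACE

Orientations are given as [roll, pitch, yaw] about the fixed x, y, z axes, in that order (R = Rz(yaw) Ry(pitch) Rx(roll)).
In Python, from cell import monitor, read_camera, camera_info, env, look_for gives the robot as it stands.
- The arm moves only by the tool servo_tool, never from a script. Its argument "commands" is one flat list of numbers, 6 for each row, row after row: the shift along the tool's x, y, z in mm, then the turn, a rotation vector about the tool's x, y, z in degrees. A call has 1 to 10 rows; each row shifts and turns the commanded pose from where the row before left it, along the tool's axes as they then stand; what a row does not reach is not made up. A row lasts 1/10 s, in which the tool goes at most 50 mm and 8.59 degrees, less where a joint would pass 70% of its speed; a pose out of reach is approached as far as the arm can. A call is refused whole if a number of a shift passes 50 or a number of a turn 8.59, either way. A call with a gripper value outside its range is refused whole. "jaw" is the finger opening in mm, from 0 to 87, set as the call begins (left out, the last holds). The fingers move at their own pace and stop on an object; "newtons" is the grip in N (left out, the last holds). Time passes only in rows, so rows that do not move let the fingers close. It gives the time, the measured TCP pose, the force and the opening at its end, in the units of the state.
- monitor.get_obs(): the state, without advancing time (a new reading comes with each control period).
- read_camera(name): name is "side" or "top" or "wrist"; returns (picture, depth): 400x640x3 uint8, red, green, blue; 400x640 float32, m along the optical axis (not along the pixel's ray), 0 where there is no reading.
- camera_info(name): a dict with "camera_matrix" (3x3 intrinsics, pixels), "R" (3x3) and "t" (3): a world point X has camera coordinates R X + t; the wrist camera has in their place "T_tool_cam" (4x4, takes a point from camera to tool coordinates, whose origin is the TCP and whose axes are the flange's). Camera axes: x right, y down, z forward; pixel columns grow to the right and rows downward; lengths in m; the calibration is good to about 2 mm. The wrist camera is an equidistant fisheye: a pixel r from the principal point sees the ray r / f radians off the axis. A picture is of the moment at which its call begins: read the wrist's pose just before it. camera_info takes no time and is no camera call.
- env.sign_off(): hands the job in, once; it reports no verdict.
Trained networks look in the newest picture that a camera, given by its name, has taken for a name from the list of things; names that differ only in an ending like _2 or _b are one class to them, and where a whole thing is asked for, a point or a joint stands for the part that bears it (a point fixed in the world has none). Each returns a list of dicts, best first, with "conf" (0 to 1); they miss things now and then, are a little off and sometimes report something else, mostly with a low value. They report only what shows in the picture. A call takes as long as a camera call.
- look_for(camera, label): "box" ([left, top, width, height] in pixels, round what is visible of it).
The state is a dict: "time_s": time; "qpos": joint angles; "joint_velocities": joint speeds; "effort": joint torques, N m; "tool_pos": TCP position; "tool_rot": TCP orientation; "force": force on the tool from outside, world axes, zero at the start; "wrist_torque": the same for the moment, N m; "grip_width": finger opening in m.
Only numpy, scipy, OpenCV 4.12 (cv2) and the standard library are available. Lean on these libraries where they do the work, as an engineer would, in place of code of your own. Each camera call takes 0.05 s, during which the arm holds its last target.

TASK

The ink bottle is standing on the small grey scale's pan and the scale has to be zeroed: take the slim black lead holder out of the wooden block (not the thicker paper stump beside it), push the scale's sunken round zero button fully in with the lead holder's tip, let it spring back, and put the lead holder back upright, tip down, in its own hole. Do not press the raised key on the other side of the scale's screen, do not shift the bottle, and leave the paper stump in its hole.

Things in the scene. Friction and masses are not known exactly. Their poses are not given: they have to be found in the camera images.
- lead_grip (a point): Slim black clutch lead holder, 98 mm long, 9 mm thick and round, 20 g, tapering to its tip over the last part; it stands tip down in one of the two holes of the wooden block (within 5 degrees of vertical). This point lies on its axis where it is best gripped, 68 mm above the tip and 30 mm below the top end, 33 mm above the block's top face. Its own y axis runs along the lead holder from tip to top end (up).
- lead_tip (a point): The lead holder's tip, on its axis, at the lower end: 68 mm from lead_grip along minus y.
- tool_block: Light wooden block fixed to the table, 50 mm (its x) by 120 mm (its y) by 45 mm high; origin at the centre of its underside, z up. Two equal round upright holes, 13 mm wide and 35 mm deep (bottom 10 mm above the table) with 3 mm chamfered mouths, at y = +35 and y = -35 mm. One holds the lead holder, the other the paper stump, either way round; fingers that close along the block's x clear both. The tops of both stand about 60 mm above the block.
- stump_mid (a point): Paper blending stump, a pale round stick 95 mm long and 11 mm thick with pointed ends, standing in the other hole of the block. This point is its centre, half-way up it; z up along it. To be left there.
- zero_top (a point): Centre of the top of the scale's zero button: a white round button 19 mm wide at the bottom of a round well 22 mm wide. Its top lies 8 mm below the panel around it; the panel is 30 mm above the table. The scale is fixed, grey, 165 x 140 mm, with its control panel on the robot's side and a 100 mm steel pan behind it. Seen from the robot the well is left of the dark screen. z up; the point moves with the button.
- zero_button (a joint): Travel of the zero button in m: 0 out, 0.005 fully in. A spring holds it out: 1.2 N starts it, 4.2 N is fully in, then it meets a hard stop.
- on_key (a joint): Travel of the raised white rectangular key, 26 x 22 mm, standing 6.5 mm proud of the panel to the right of the screen, 91 mm from the zero button: 0 out, 0.004 fully in. Not to be pressed.
- weighed_ink: Ink bottle, brown with a white cap, 43 mm wide and 60 mm tall, standing loose on the pan, its base 40 mm above the table, about 85 to 105 mm from the zero button. Origin at the centre of its underside, z up.

How it is judged (in metres and radians):
On the way, in this order (a step that is already met when the one before it is completed fails the run):
1. the zero button is pushed fully in by the lead holder's tip (value of joint zero_button above 0.0038 m and distance between lead_tip and zero_top below 0.014 m), for 0.05 s.
2. the button has sprung back and the lead holder stands in the block again (value of joint zero_button below 0.001 m and z of lead_tip in the frame of tool_block below 0.02 m and horizontal distance between lead_tip and tool_block below 0.055 m), for 0.2 s.
At the end, for the whole second after the job is handed in: The zero button is out again (less than 1 mm in); the lead holder stands at rest in its hole of the block, tip down, the tip within 10 mm of the hole's bottom (less than 20 mm above the table) and the lead holder within 11 degrees of upright (all of step 2 and angle between lead_grip's own y axis and vertical below 0.2 rad and linear speed of lead_holder below 0.03 m/s); the robot touches nothing.
It fails at once if the raised key was pressed (more than 2 mm) (value of joint on_key above 0.002 m).
It fails at once if the ink bottle on the pan was shifted by more than 15 mm (distance of weighed_ink from where it was at the start of the episode above 0.015 m).
It fails at once if the paper stump was taken out of its hole (moved more than 20 mm) (distance of stump_mid from where it was at the start of the episode above 0.02 m).
It also fails if it takes over 45 s, if anything falls off the work surface, if the arm or the gripper's body presses on something with over 40 N, if the wrist force passes 120 N, or if a joint passes its speed limit or range.

## Working session

There is one attempt and no reset: what is moved stays moved. The work goes in short steps, Python scripts to look and compute and a tool call to move; the robot and the scene stay as the last step left them, time stands still between calls to the robot, and variables do not carry over. Pictures are saved under pics/ and viewed, and the job is handed in when it is done.

Besides the shell and the picture viewer there is one more tool, called after "Emit:" as name(argument=value, ...), one argument or row to a line, values as JSON. servo_tool: Moves the arm, as the interface text tells. Its arguments: {"type":"object","properties":{"commands":{"type":"array","items":{"type":"number"}},"jaw":{"type":"number"},"newtons":{"type":"number"}},"required":["commands"]}

```bash
mkdir -p pics; ls; cat > h.py <<'E'
import numpy as np, cv2
from scipy.spatial.transform import Rotation as Ro
from cell import monitor, read_camera, camera_info, env, look_for
def save(n,im,s=1): cv2.imwrite('pics/'+n+'.png',cv2.resize(im[:,:,::-1],None,fx=s,fy=s))
def deproj(ci,u,v,d):
    K=ci['camera_matrix'];R=np.array(ci['R']);t=np.array(ci['t'])
    c=np.array([(u-K[0][2])/K[0][0]*d,(v-K[1][2])/K[1][1]*d,d]); return R.T@(c-t)
E
python3 - <<'E'
from h import *
np.set_printoptions(precision=4,suppress=True)
for c in ['side','top']:
    im,d=read_camera(c); save(c+'0',im,1.2); np.save(c+'0.npy',d)
    cv2.imwrite(c+'0raw.png',im[:,:,::-1])
    ci=camera_info(c); print(c,ci)
    for l in ['lead_grip','tool_block','stump_mid','zero_button','on_key','weighed_ink']:
        for r in look_for(c,l)[:2]:
            b=r['box'];print(l,b,round(r['conf'],2))
print(monitor.get_obs())
print(camera_info('wrist'))
E
```

```text
pics
side {'camera_matrix': array([[441.047 ,   0.    , 322.3677],
       [  0.    , 441.047 , 199.4773],
       [  0.    ,   0.    ,   1.    ]]), 'R': array([[ 0.977 , -0.2134, -0.002 ],
       [-0.1284, -0.58  , -0.8044],
       [ 0.1705,  0.7861, -0.5941]]), 't': array([-0.5129,  0.1764,  0.7792])}
lead_grip [298.1, 138.8, 2.5, 27.8] 0.45
tool_block [290.6, 158.3, 35.0, 43.9] 0.82
stump_mid [298.5, 139.0, 6.4, 23.3] 0.69
stump_mid [309.1, 155.6, 6.1, 26.0] 0.6
on_key [332.9, 300.2, 22.5, 17.5] 0.66
weighed_ink [361.7, 237.4, 28.8, 34.8] 0.89
weighed_ink [299.7, 139.0, 1.7, 24.1] 0.61
top {'camera_matrix': array([[485.2601,   0.    , 316.4988],
       [  0.    , 485.2601, 201.4603],
       [  0.    ,   0.    ,   1.    ]]), 'R': array([[ 0.0188, -0.9998,  0.0105],
       [-0.9989, -0.0192, -0.0419],
       [ 0.0421, -0.0097, -0.9991]]), 't': array([0.0353, 0.5254, 1.2108])}
lead_grip [219.3, 192.2, 5.7, 3.8] 0.54
tool_block [211.6, 177.8, 54.4, 28.6] 0.59
zero_button [360.3, 160.3, 22.2, 20.6] 0.47
zero_button [364.5, 209.3, 3.3, 6.8] 0.42
on_key [394.6, 195.0, 9.4, 11.7] 0.64
weigh
[... 240 characters left out ...]
0418,  0.0432, -0.0483,  0.029 , -0.0362]), 'effort': array([ -0.0004, -49.0949,  -0.4033, -31.27  ,  -0.0637,   0.0334,
         0.    ]), 'tool_pos': array([0.2774, 0.5879, 0.2226]), 'tool_rot': array([179.9909,   0.0039, 154.7444]), 'force': array([-0.9977,  0.0452,  0.6851]), 'wrist_torque': array([-0.0098,  0.0294,  0.0024]), 'grip_width': 0.08712117523495379}
{'camera_matrix': array([[309.7069,   0.    , 325.7266],
       [  0.    , 309.7069, 192.7275],
       [  0.    ,   0.    ,   1.    ]]), 'T_tool_cam': array([[ 0.0002, -0.9546, -0.2979,  0.0821],
       [ 1.    ,  0.    ,  0.0005,  0.0003],
       [-0.0005, -0.2979,  0.9546, -0.1629],
       [ 0.    ,  0.    ,  0.    ,  1.    ]])}
```

View pics/side0.png

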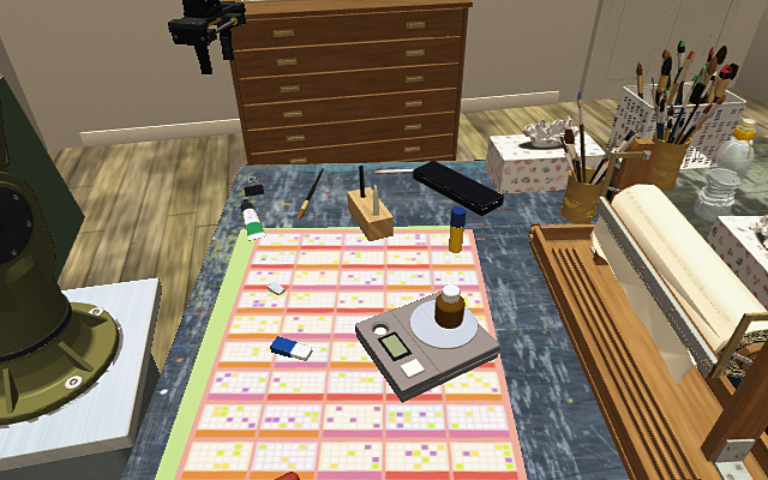

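View pics/top0.png

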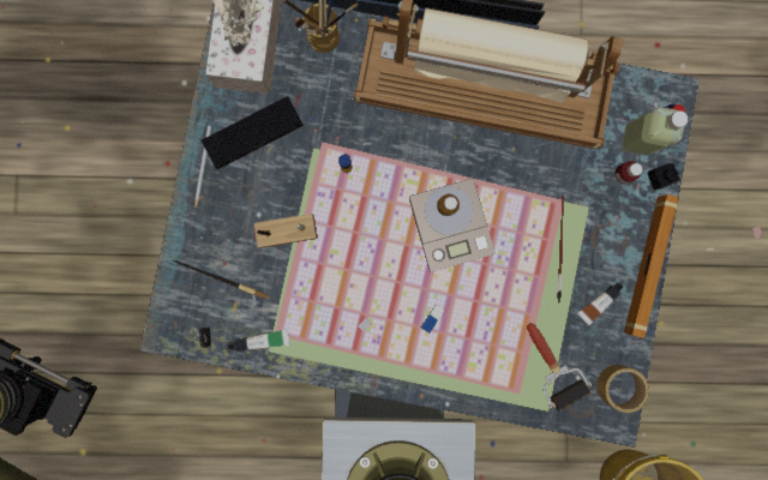

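```bash
python3 - <<'E'
import cv2
s=cv2.imread('side0raw.png');t=cv2.imread('top0raw.png')
cv2.imwrite('pics/c1.png',cv2.resize(s[120:220,260:390],None,fx=6,fy=6,interpolation=2))
cv2.imwrite('pics/c2.png',cv2.resize(t[130:230,195:325],None,fx=6,fy=6,interpolation=2))
cv2.imwrite('pics/c3.png',cv2.resize(t[130:230,310:440],None,fx=6,fy=6,interpolation=2))
E
```

```text
(no output)
```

View pics/c1.png

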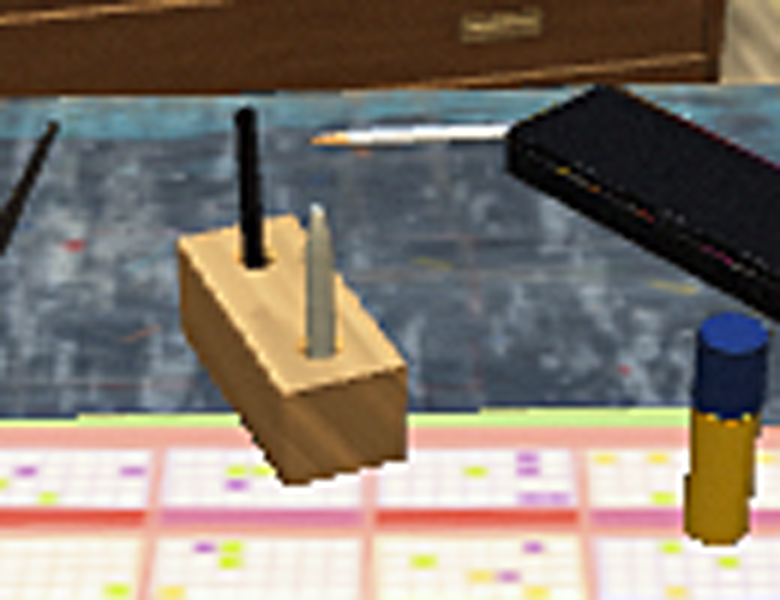

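View pics/c2.png

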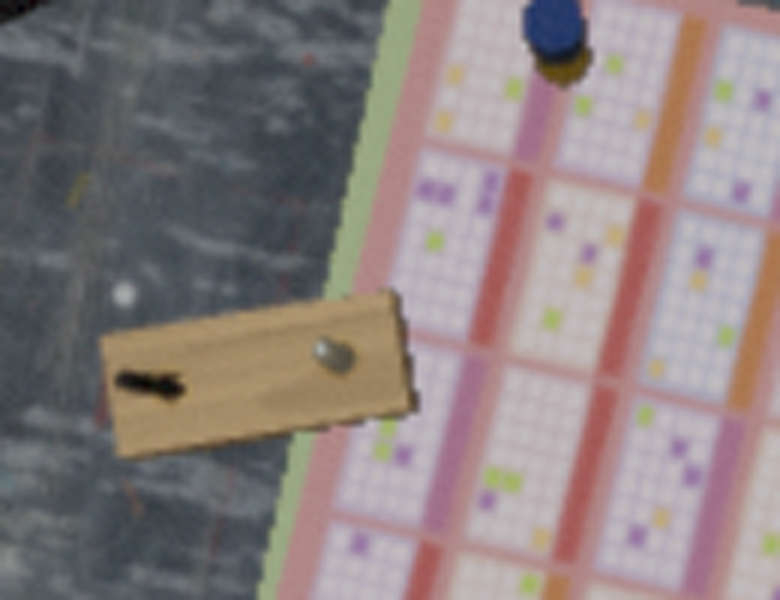

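View pics/c3.png

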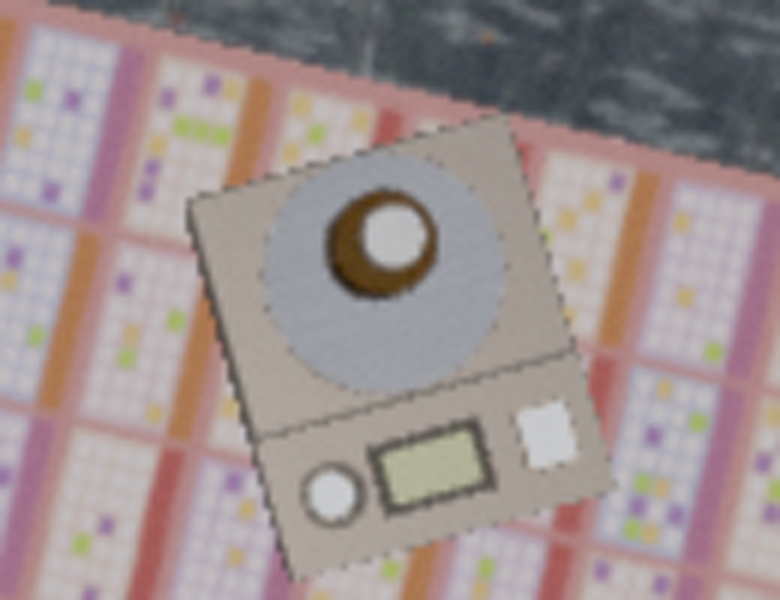

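```bash
cat >> h.py <<'E'
def onplane(ci,u,v,z):
    K=ci['camera_matrix'];R=np.array(ci['R']);t=np.array(ci['t'])
    c=R.T@np.array([(u-K[0][2])/K[0][0],(v-K[1][2])/K[1][1],1]); o=-R.T@t
    return o+c*(z-o[2])/c[2]
E
python3 - <<'E'
from h import *
np.set_printoptions(precision=4,suppress=True)
T=camera_info('top');S=camera_info('side')
f=lambda x,y,ox,oy:(x/6+ox-.42,y/6+oy-.42)
print('block corners')
P=[onplane(T,*f(*p,195,130),.045) for p in [(100,338),(393,290),(412,408),(120,457)]]
for p in P: print(p)
print('c',np.mean(P,0)); d=P[1]-P[0]+P[2]-P[3]; print('yaw long',np.degrees(np.arctan2(d[1],d[0])),np.linalg.norm(d[:2])/2)
u=-d/np.linalg.norm(d)*.035
print('hole lead',np.mean(P,0)+u)
print('lead top T',onplane(T,*f(120,380,195,130),.111),'base',onplane(T,*f(176,388,195,130),.047))
print('lead top S',onplane(S,*f(246,112,260,120),.111),'base',onplane(S,*f(256,262,260,120),.047))
print('S block corners');
Q=[onplane(S,*f(*p,260,120),.045) for p in [(180,240),(295,217),(405,370),(285,393)]]
for p in Q: print(p)
print(np.mean(Q,0))
print('stump base T',onplane(T,*f(340,360,195,130),.045),'S',onplane(S,*f(320,352,260,120),.045))
b=f(332,493,310,130);print('button T',onplane(T,*b,.022),'key',onplane(T,*f(547,434,310,130),.0365))
print('panel depth',deproj(T,*[310+300/6,130+540/6],np.load('top0.npy')[220,360]))
print('button S',onplane(S,381/1.2,330.5/1.2,.022))
print('bottle T',onplane(T,*f(395,237,310,130),.1))
E
```

```text
block corners
[0.5563 0.3036 0.045 ]
[0.5782 0.1849 0.045 ]
[0.5302 0.176  0.045 ]
[0.5079 0.2942 0.045 ]
c [0.5432 0.2397 0.045 ]
yaw long -79.42869318006183 0.12049672266897907
hole lead [0.5367 0.2741 0.045 ]
lead top T [0.5356 0.2818 0.111 ] base [0.5364 0.2718 0.047 ]
lead top S [0.534  0.2764 0.111 ] base [0.5348 0.2699 0.047 ]
S block corners
[0.5082 0.2964 0.045 ]
[0.5572 0.304  0.045 ]
[0.5764 0.1851 0.045 ]
[0.5295 0.1798 0.045 ]
[0.5428 0.2413 0.045 ]
stump base T [0.5492 0.2058 0.045 ] S [0.5476 0.204  0.045 ]
button T [ 0.5008 -0.0758  0.022 ] key [ 0.5264 -0.1624  0.0365]
panel depth [ 0.48   -0.0632  0.0281]
button S [ 0.5001 -0.0729  0.022 ]
bottle T [ 0.5995 -0.0904  0.1   ]
```

Emit:
servo_tool(
  commands=[0, 0, 0, 0, 0, 7.7, 0, 0, 0, 0, 0, 7.7, 0, 0, 0, 0, 0, 7.7, 0, 0, 0, 0, 0, 7.7, 0, 0, 0, 0, 0, 7.7, 0, 0, 0, 0, 0, 7.8, 0, 0, 0, 0, 0, 7.8],
  jaw=50,
)

```text
time_s: 1.4
tool_pos: [0.2773, 0.5879, 0.2226]
tool_rot: [180.0, -0.0, 100.3]
force: [0.5, 0.1, -0.6]
grip_width: 0.0507
```

Emit:
servo_tool(
  commands=[-35.5, 19.7, 0, 0, 0, 0, -35.5, 19.7, 0, 0, 0, 0, -35.5, 19.7, 0, 0, 0, 0, -35.5, 19.7, 0, 0, 0, 0, -35.5, 19.7, 0, 0, 0, 0, -35.5, 19.7, 0, 0, 0, 0, -35.5, 19.7, 0, 0, 0, 0, -35.5, 19.7, 0, 0, 0, 0, -35.5, 19.7, 0, 0, 0, 0, -35.5, 19.7, 0, 0, 0, 0],
)

```text
time_s: 2.4
tool_pos: [0.5374, 0.2741, 0.2229]
tool_rot: [180.0, -0.0, 100.7]
force: [0.3, -0.3, 0.9]
grip_width: 0.0502
```

Emit:
servo_tool(
  commands=[0, 0, 0, 0, 0, 0, 0, 0, 0, 0, 0, 0],
)

```text
time_s: 2.6
tool_pos: [0.5372, 0.2743, 0.2226]
tool_rot: [180.0, -0.0, 100.5]
force: [-0.6, 0.1, 0.1]
grip_width: 0.0498
```

```bash
python3 - <<'E'
from h import *
np.set_printoptions(precision=4,suppress=True)
o=monitor.get_obs();print(o['time_s'],o['tool_pos'],o['tool_rot'],o['qpos'],o['force'])
im,d=read_camera('wrist');save('w1',im,1.25);np.save('w1.npy',d);np.save('w1im.npy',im)
for l in ['lead_grip','stump_mid','tool_block']: print(l,[(r['box'],round(r['conf'],2)) for r in look_for('wrist',l)[:2]])
E
```

```text
2.6 [0.5372 0.2743 0.2226] [179.996   -0.0145 100.4803] [-43.7399  12.7055  16.6746  90.8119  -3.7263  77.019  -16.1337] [-0.5861  0.1114  0.1202]
lead_grip [([317.3, 164.5, 14.6, 17.6], 0.57)]
stump_mid [([319.1, 227.5, 12.2, 22.1], 0.62)]
tool_block [([303.2, 141.8, 43.7, 104.8], 0.76)]
```

View pics/w1.png

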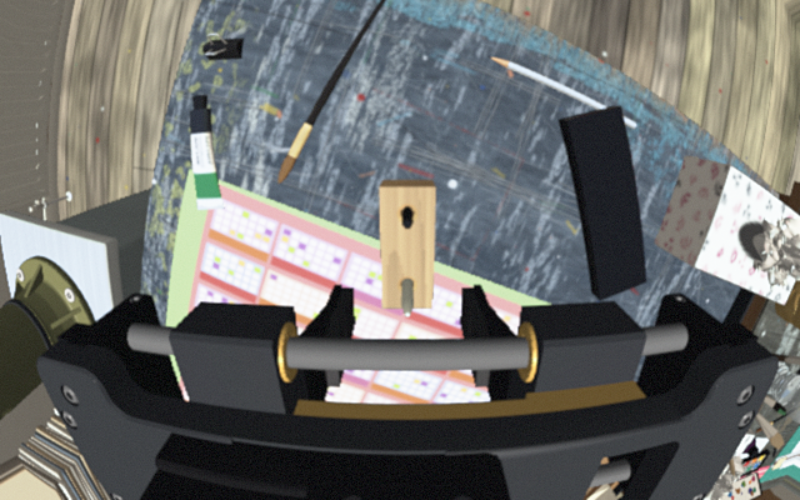

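```bash
cat >> h.py <<'E'
def wray(u,v,pos,rot):
    ci=camera_info('wrist');K=ci['camera_matrix'];T=np.array(ci['T_tool_cam'])
    x,y=(u-K[0][2])/K[0][0],(v-K[1][2])/K[1][1];r=np.hypot(x,y);s=np.sin(r)/r if r>1e-9 else 1
    c=np.array([x*s,y*s,np.cos(r)]); R=Ro.from_euler('xyz',rot,degrees=True).as_matrix()
    return R@(T[:3,:3]@np.zeros(3)+T[:3,3])+pos, R@T[:3,:3]@c
def wplane(u,v,z,pos,rot):
    o,d=wray(u,v,pos,rot);return o+d*(z-o[2])/d[2]
E
python3 - <<'E'
from h import *
im=np.load('w1im.npy');c=im[130:260,270:390];cv2.imwrite('pics/w1c.png',cv2.resize(c[:,:,::-1],None,fx=4.6,fy=4.6,interpolation=cv2.INTER_CUBIC))
E
```

```text
(no output)
```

View pics/w1c.png

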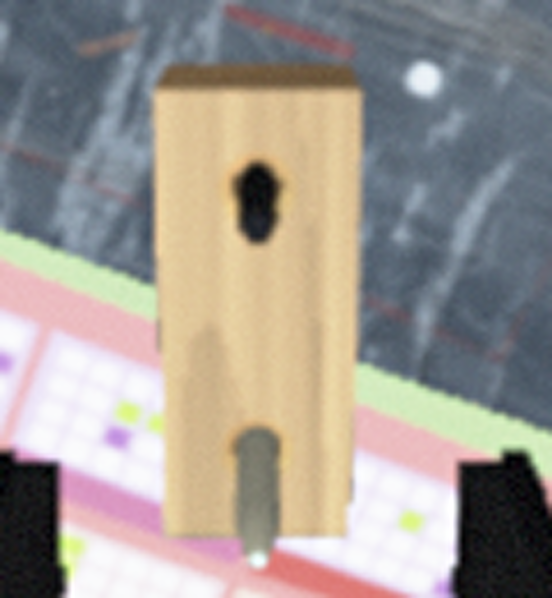

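```bash
python3 - <<'E'
from h import *
np.set_printoptions(precision=4,suppress=True)
pos=np.array([.5372,.2743,.2226]);rot=[179.996,-.0145,100.48]
g=lambda x,y:(x/4.6+270-.4,y/4.6+130-.4)
C=[wplane(*g(*p),.045,pos,rot) for p in [(153,88),(362,88),(350,535),(163,535)]]
for c in C: print(c)
m=np.mean(C,0);d=(C[0]+C[1]-C[2]-C[3]);print(m,np.degrees(np.arctan2(d[1],d[0])),'hole',m+.035*d/np.linalg.norm(d))
print('mouth',wplane(*g(257,195),.045,pos,rot),'top',wplane(*g(258,222),.108,pos,rot),'st',wplane(*g(257,460),.045,pos,rot),wplane(*g(258,560),.105,pos,rot))
E
```

```text
[0.5075 0.2968 0.045 ]
[0.5572 0.306  0.045 ]
[0.5785 0.1881 0.045 ]
[0.5293 0.179  0.045 ]
[0.5432 0.2425 0.045 ] 100.35375717338094 hole [0.5369 0.2769 0.045 ]
mouth [0.5371 0.2751 0.045 ] top [0.5357 0.2845 0.108 ] st [0.55   0.2054 0.045 ] [0.5499 0.2078 0.105 ]
```

Emit:
servo_tool(
  commands=[3, -0.7, 33, 0, 0, 0, 0, 0, 33, 0, 0, 0, 0, 0, 33, 0, 0, 0, 0, 0, 33, 0, 0, 0, 0, 0, 31.6, 0, 0, 0, 0, 0, 0, 0, 0, 0, 0, 0, 0, 0, 0, 0],
)

```text
time_s: 3.5
tool_pos: [0.5348, 0.2791, 0.0593]
tool_rot: [-180.0, 0.0, 100.7]
force: [0.1, -0.0, 0.4]
grip_width: 0.0503
```

Emit:
servo_tool(
  commands=[0, 0, 0, 0, 0, 0, 0, 0, 0, 0, 0, 0, 0, 0, 0, 0, 0, 0, 0, 0, 0, 0, 0, 0, 0, 0, 0, 0, 0, 0, 0, 0, 0, 0, 0, 0],
  jaw=0,
  newtons=25,
)

```text
time_s: 4.1
tool_pos: [0.5354, 0.2782, 0.0591]
tool_rot: [180.0, -0.0, 100.6]
force: [-0.2, 1.1, -0.2]
grip_width: 0.0101
```

```bash
python3 - <<'E'
from h import *
np.set_printoptions(precision=4,suppress=True)
o=monitor.get_obs();print(o['time_s'],o['tool_pos'],o['tool_rot'],o['qpos'],o['force'],o['grip_width'])
im,d=read_camera('side');cv2.imwrite('pics/s2.png',cv2.resize(im[100:220,250:390,::-1],None,fx=5,fy=5,interpolation=2))
E
```

```text
4.1 [0.5354 0.2782 0.0591] [179.9885  -0.0083 100.6425] [-42.979   20.4554  15.5786 100.9603  -6.2643  59.4136 -14.5009] [-0.2408  1.0833 -0.1971] 0.010147451352951184
```

View pics/s2.png

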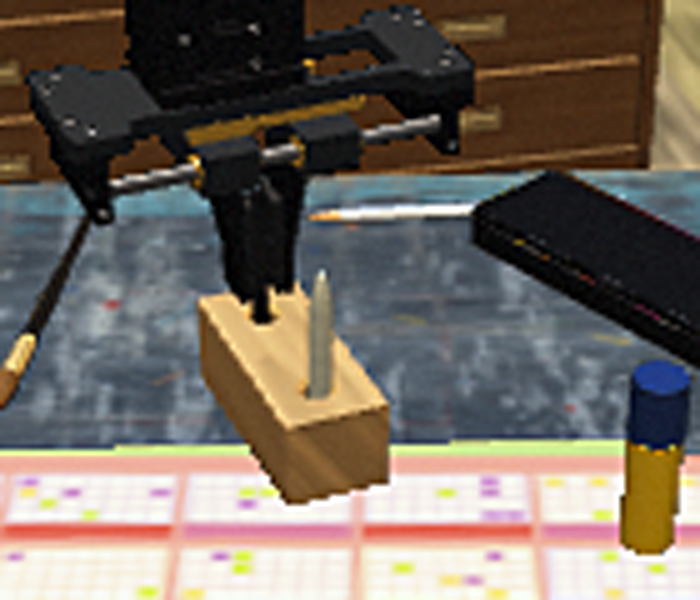

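The jaws hold the holder (opening 10 mm), just above the hole, at about (262,300) in this crop. The stump is untouched. Lifting it out next.

Emit:
servo_tool(
  commands=[0, 0, -15, 0, 0, 0, 0, 0, -20, 0, 0, 0, 0, 0, -20, 0, 0, 0, 0, 0, -30, 0, 0, 0, 0, 0, -30, 0, 0, 0, 0, 0, 0, 0, 0, 0, 0, 0, 0, 0, 0, 0],
)

```text
time_s: 4.85
tool_pos: [0.5357, 0.2784, 0.1755]
tool_rot: [179.9, -0.1, 100.6]
force: [-0.5, -0.1, -1.2]
grip_width: 0.0077
```

```bash
python3 - <<'E'
from h import *
np.set_printoptions(precision=4,suppress=True)
o=monitor.get_obs();print(o['time_s'],o['tool_pos'],o['tool_rot'],o['force'],o['grip_width'])
im,d=read_camera('side');cv2.imwrite('pics/s3.png',cv2.resize(im[80:200,250:390,::-1],None,fx=5,fy=5,interpolation=2))
np.save('s3.npy',im)
im,d=read_camera('wrist');np.save('w3.npy',im);cv2.imwrite('pics/w3.png',cv2.resize(im[120:320,225:425,::-1],None,fx=3,fy=3,interpolation=2))
E
```

```text
4.85 [0.5357 0.2784 0.1755] [179.8865  -0.0612 100.6438] [-0.4915 -0.0774 -1.1509] 0.007731089597203335
```

View pics/s3.png

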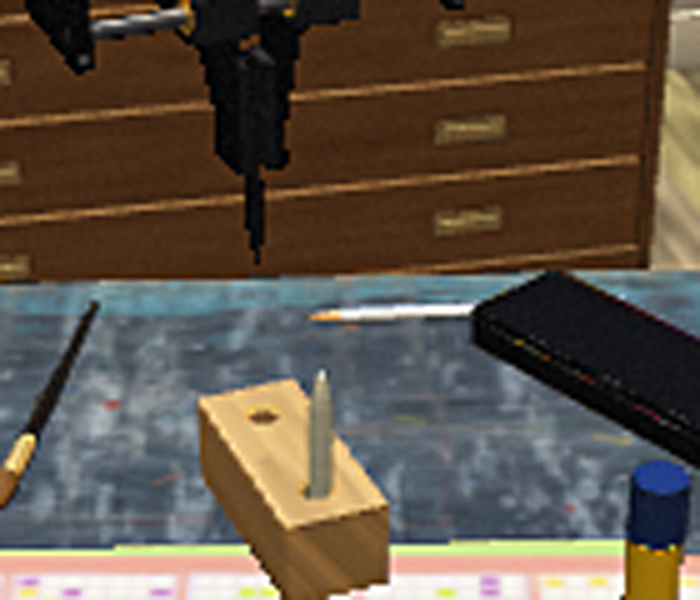

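View pics/w3.png

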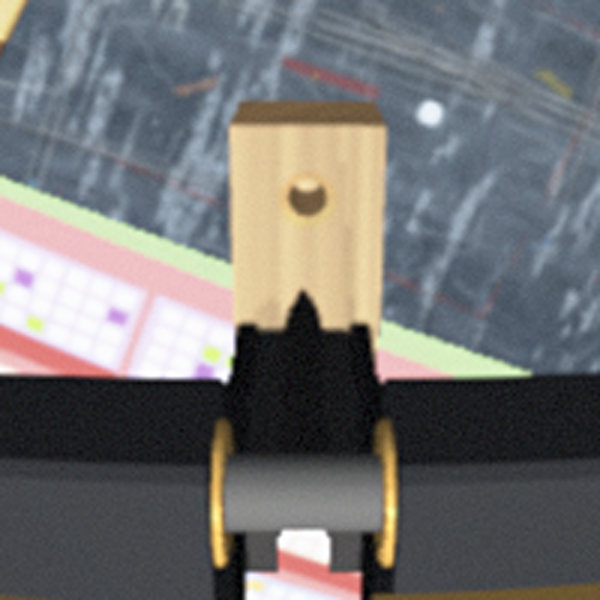

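```bash
python3 - <<'E'
from h import *
np.set_printoptions(precision=4,suppress=True)
pos=np.array([.5357,.2784,.1755]);rot=[179.8865,-.0612,100.6438]
S=camera_info('side')
g=lambda x,y:(x/3+225-.3,y/3+120-.3)
w=g(304,293); s=(257/5+250-.4,262/5+80-.4)
for z in [.1,.105,.11,.115,.12,.125,.13]:
    print(z,wplane(*w,z,pos,rot)[:2],onplane(S,*s,z)[:2])
print('hole mouth w',wplane(*g(307,197),.045,pos,rot),'S',onplane(S,264/5+250-.4,417/5+80-.4,.045))
R=Ro.from_euler('xyz',rot,degrees=True).as_matrix()
print(R[:,0],R[:,1],pos-R[:,2]*.019+R[:,2]*.068)
E
```

```text
0.1 [0.5389 0.2656] [0.5436 0.3272]
0.105 [0.5385 0.2675] [0.5421 0.3178]
0.11 [0.5381 0.2695] [0.5406 0.3084]
0.115 [0.5378 0.2715] [0.5391 0.299 ]
0.12 [0.5374 0.2734] [0.5376 0.2896]
0.125 [0.537  0.2754] [0.536  0.2802]
0.13 [0.5366 0.2774] [0.5345 0.2708]
hole mouth w [0.5378 0.2775 0.045 ] S [0.5359 0.2741 0.045 ]
[-0.1847  0.9828  0.0011] [0.9828 0.1847 0.002 ] [0.5358 0.2785 0.1265]
```

Emit:
servo_tool(
  commands=[-33.8, -10, 0, 0, 0, 0, -33.8, -10, 0, 0, 0, 0, -33.8, -10, 0, 0, 0, 0, -33.8, -10, 0, 0, 0, 0, -33.8, -10, 0, 0, 0, 0, -33.8, -10, 0, 0, 0, 0, -33.8, -10, 0, 0, 0, 0, -33.8, -10, 0, 0, 0, 0, -33.8, -10, 0, 0, 0, 0, -33.8, -10, 0, 0, 0, 0],
)

```text
time_s: 5.95
tool_pos: [0.4982, -0.0737, 0.1728]
tool_rot: [-179.9, -0.0, 100.7]
force: [1.1, 0.9, 0.2]
grip_width: 0.0079
```

Emit:
servo_tool(
  commands=[0, 0, 30, 0, 0, 0, 0, 0, 30, 0, 0, 0, 0, 0, 20, 0, 0, 0, 0, 0, 0, 0, 0, 0, 0, 0, 0, 0, 0, 0],
)

```text
time_s: 6.45
tool_pos: [0.4989, -0.0725, 0.0936]
tool_rot: [-179.9, 0.0, 100.6]
force: [-0.5, 0.1, -0.4]
grip_width: 0.0077
```

```bash
python3 - <<'E'
from h import *
np.set_printoptions(precision=4,suppress=True)
o=monitor.get_obs();print(o['time_s'],o['tool_pos'],o['tool_rot'],o['force'],o['grip_width'])
im,d=read_camera('side');cv2.imwrite('pics/s4.png',cv2.resize(im[220:340,270:410,::-1],None,fx=5,fy=5,interpolation=2))
np.save('s4.npy',im)
im,d=read_camera('wrist');np.save('w4.npy',im);cv2.imwrite('pics/w4.png',cv2.resize(im[120:320,225:425,::-1],None,fx=3,fy=3,interpolation=2))
E
```

```text
6.45 [ 0.4989 -0.0725  0.0936] [-179.8952    0.0035  100.6422] [-0.4546  0.1259 -0.369 ] 0.007658717915626394
```

View pics/s4.png

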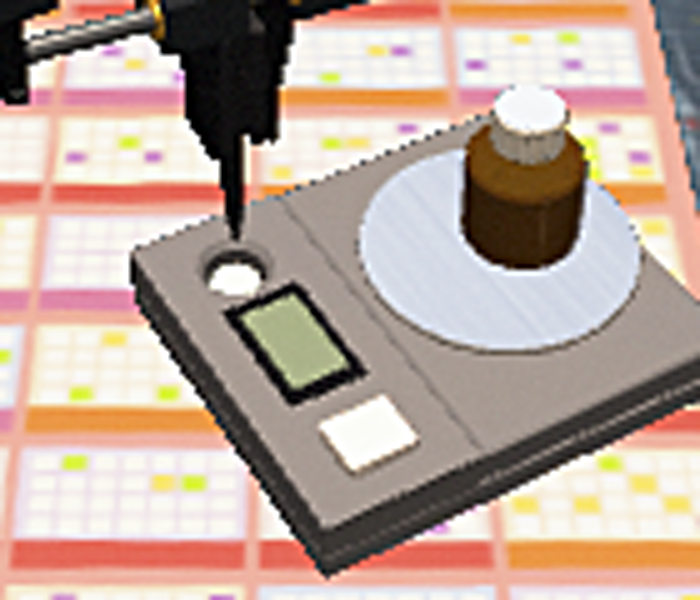

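View pics/w4.png

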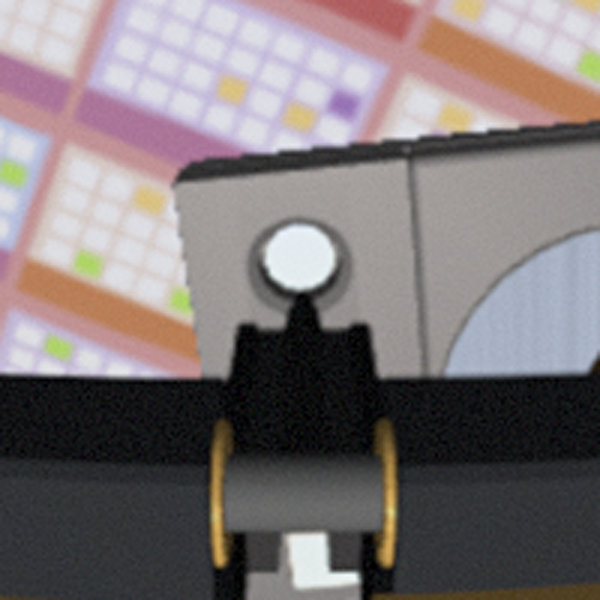

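```bash
python3 - <<'E'
from h import *
np.set_printoptions(precision=4,suppress=True)
pos=np.array([.4989,-.0725,.0936]);rot=[-179.8952,.0035,100.6422]
S=camera_info('side')
g=lambda x,y:(x/3+225-.3,y/3+120-.3); f=lambda x,y:(x/5+270-.4,y/5+220-.4)
for z in [.042,.0446,.047]: print(z,'tip',wplane(*g(304,294),z,pos,rot)[:2],onplane(S,*f(236,240),z)[:2])
print('rim',wplane(*g(300,265),.03,pos,rot)[:2],onplane(S,*f(236,270),.03)[:2])
print('btn',wplane(*g(301,258),.022,pos,rot)[:2])
E
```

```text
0.042 tip [ 0.5001 -0.0763] [ 0.499  -0.0729]
0.0446 tip [ 0.5    -0.0753] [ 0.4985 -0.0754]
0.047 tip [ 0.4998 -0.0743] [ 0.4981 -0.0777]
rim [ 0.4985 -0.0733] [ 0.4983 -0.0758]
btn [ 0.4989 -0.0741]
```

Emit:
servo_tool(
  commands=[0.8, -0.6, 10, 0, 0, 0, 0, 0, 10, 0, 0, 0, 0, 0, 3, 0, 0, 0, 0, 0, 0, 0, 0, 0, 0, 0, 0, 0, 0, 0],
)

```text
time_s: 7.05
tool_pos: [0.4986, -0.0717, 0.071]
tool_rot: [-180.0, -0.0, 100.6]
force: [-1.2, -0.4, 0.3]
grip_width: 0.007
```

Emit:
servo_tool(
  commands=[0, 0, 2, 0, 0, 0, 0, 0, 0, 0, 0, 0],
)

```text
time_s: 7.25
tool_pos: [0.4988, -0.0718, 0.0691]
tool_rot: [180.0, -0.0, 100.6]
force: [-0.9, -0.4, 1.3]
grip_width: 0.0074
```

Emit:
servo_tool(
  commands=[0, 0, 2, 0, 0, 0, 0, 0, 0, 0, 0, 0],
)

```text
time_s: 7.45
tool_pos: [0.4989, -0.0718, 0.067]
tool_rot: [180.0, -0.0, 100.6]
force: [-0.4, 0.0, 2.5]
grip_width: 0.0074
```

Emit:
servo_tool(
  commands=[0, 0, 2, 0, 0, 0, 0, 0, 0, 0, 0, 0],
)

```text
time_s: 7.65
tool_pos: [0.499, -0.0718, 0.0652]
tool_rot: [180.0, -0.0, 100.6]
force: [-1.3, -0.2, 3.7]
grip_width: 0.0071
```

Emit:
servo_tool(
  commands=[0, 0, 1, 0, 0, 0, 0, 0, 0, 0, 0, 0],
)

```text
time_s: 7.85
tool_pos: [0.4992, -0.0718, 0.0648]
tool_rot: [180.0, -0.0, 100.6]
force: [-2.5, 0.9, 9.3]
grip_width: 0.0077
```

Emit:
servo_tool(
  commands=[0, 0, 1, 0, 0, 0, 0, 0, 0, 0, 0, 0],
)

```text
time_s: 8.05
tool_pos: [0.4995, -0.0717, 0.0644]
tool_rot: [179.9, -0.0, 100.6]
force: [-3.8, 0.4, 13.5]
grip_width: 0.0076
```

```bash
python3 - <<'E'
from h import *
im,d=read_camera('side');cv2.imwrite('pics/s5.png',cv2.resize(im[220:340,270:410,::-1],None,fx=5,fy=5,interpolation=2))
im,d=read_camera('wrist');cv2.imwrite('pics/w5.png',cv2.resize(im[120:320,225:425,::-1],None,fx=3,fy=3,interpolation=2))
E
```

```text
(no output)
```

View pics/s5.png

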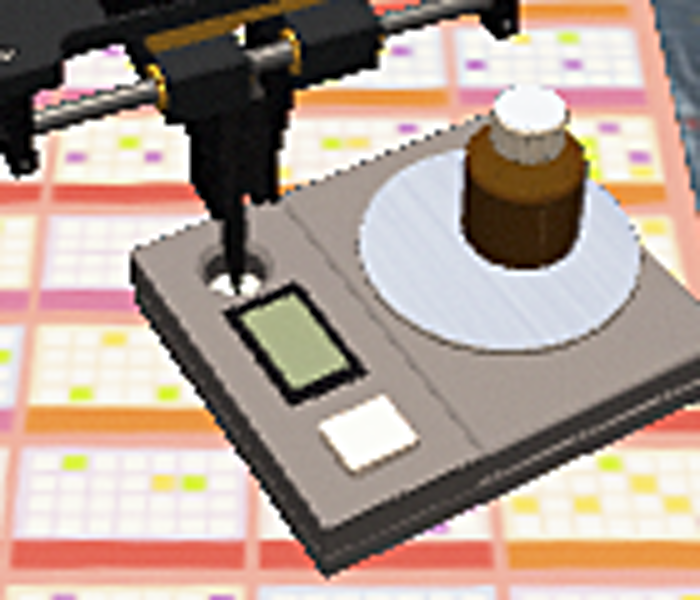

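View pics/w5.png

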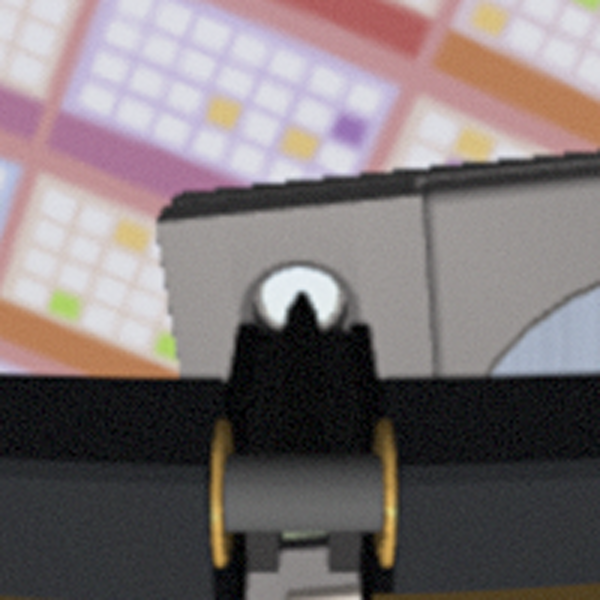

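The tip sits mid-button at (302,295) in the wrist crop, and 13.5 N confirms the hard stop. The bottle is unmoved. Lifting off next.

Emit:
servo_tool(
  commands=[0, 0, -15, 0, 0, 0, 0, 0, -30, 0, 0, 0, 0, 0, -30, 0, 0, 0, 0, 0, -36, 0, 0, 0, 0, 0, 0, 0, 0, 0, 0, 0, 0, 0, 0, 0],
)

```text
time_s: 8.75
tool_pos: [0.4992, -0.0718, 0.1742]
tool_rot: [179.9, -0.0, 100.7]
force: [0.4, -0.0, -1.3]
grip_width: 0.0075
```

Emit:
servo_tool(
  commands=[33.7, 10, 0, 0, 0, 0, 33.7, 10, 0, 0, 0, 0, 33.7, 10, 0, 0, 0, 0, 33.7, 10, 0, 0, 0, 0, 33.7, 10, 0, 0, 0, 0, 33.7, 10, 0, 0, 0, 0, 33.7, 10, 0, 0, 0, 0, 33.7, 10, 0, 0, 0, 0, 33.7, 10, 0, 0, 0, 0, 33.7, 10, 0, 0, 0, 0],
)

```text
time_s: 9.75
tool_pos: [0.5338, 0.2787, 0.1715]
tool_rot: [-179.8, 0.1, 100.6]
force: [0.4, -0.4, 0.9]
grip_width: 0.0076
```

Emit:
servo_tool(
  commands=[0, 0, 0, 0, 0, 0, 0, 0, 0, 0, 0, 0, 0, 0, 0, 0, 0, 0],
)

```text
time_s: 10.05
tool_pos: [0.5345, 0.276, 0.1726]
tool_rot: [-179.9, 0.1, 100.5]
force: [-0.6, -0.3, -0.3]
grip_width: 0.0074
```

```bash
python3 - <<'E'
from h import *
np.set_printoptions(precision=4,suppress=True)
o=monitor.get_obs();print(o['time_s'],o['tool_pos'],o['tool_rot'],o['force'],o['grip_width'])
im,d=read_camera('side');a=im[80:200,250:390,::-1];b=np.load('s3.npy')[80:200,250:390,::-1]
im,d=read_camera('wrist');c=im[120:320,225:425,::-1];e=np.load('w3.npy')[120:320,225:425,::-1]
z=lambda x,s:cv2.resize(x,(400,s),interpolation=2)
cv2.imwrite('pics/cmp6.png',np.vstack([np.hstack([z(b,300),z(a,300)]),np.hstack([z(e,300),z(c,300)])]))
cv2.imwrite('pics/s6.png',cv2.resize(a,None,fx=5,fy=5,interpolation=2));cv2.imwrite('pics/w6.png',cv2.resize(c,None,fx=3,fy=3,interpolation=2))
E
```

```text
10.05 [0.5345 0.276  0.1726] [-179.8898    0.0995  100.5476] [-0.6285 -0.3234 -0.2507] 0.007444214746715106
```

View pics/s6.png

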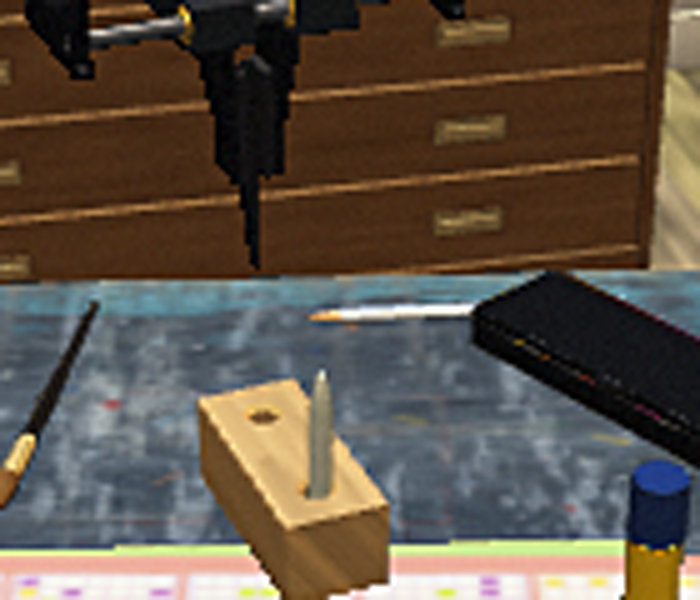

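View pics/w6.png

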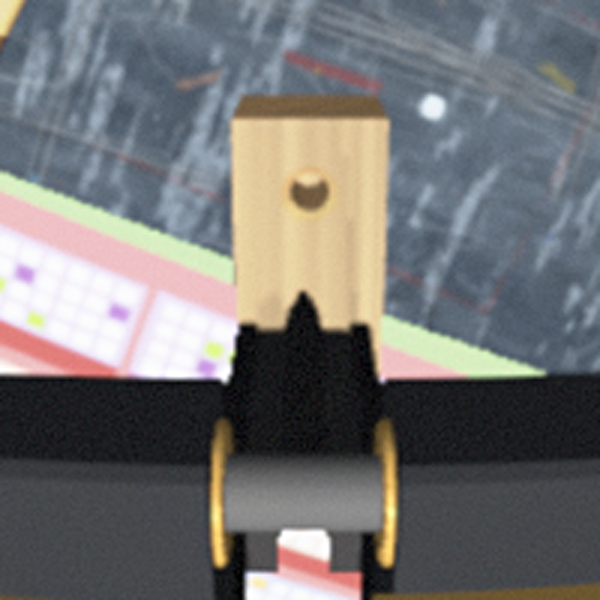

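Emit:
servo_tool(
  commands=[2, 1.3, 25, 0, 0, 0, 0, 0, 25, 0, 0, 0, 0, 0, 20, 0, 0, 0, 0, 0, 5, 0, 0, 0, 0, 0, 0, 0, 0, 0, 0, 0, 0, 0, 0, 0],
)

```text
time_s: 10.75
tool_pos: [0.5366, 0.28, 0.1003]
tool_rot: [179.9, -0.0, 100.6]
force: [0.2, -0.5, 0.5]
grip_width: 0.0074
```

```bash
python3 - <<'E'
from h import *
np.set_printoptions(precision=4,suppress=True)
o=monitor.get_obs();print(o['time_s'],o['tool_pos'],o['tool_rot'],o['force'],o['grip_width'])
im,d=read_camera('side');a=im[80:200,250:390,::-1]
im,d=read_camera('wrist');c=im[120:320,225:425,::-1]
cv2.imwrite('pics/s7.png',cv2.resize(a,None,fx=5,fy=5,interpolation=2));cv2.imwrite('pics/w7.png',cv2.resize(c,None,fx=3,fy=3,interpolation=2))
E
```

```text
10.75 [0.5366 0.28   0.1003] [179.8909  -0.0415 100.5982] [ 0.2397 -0.4615  0.5372] 0.007408357369487428
```

View pics/s7.png

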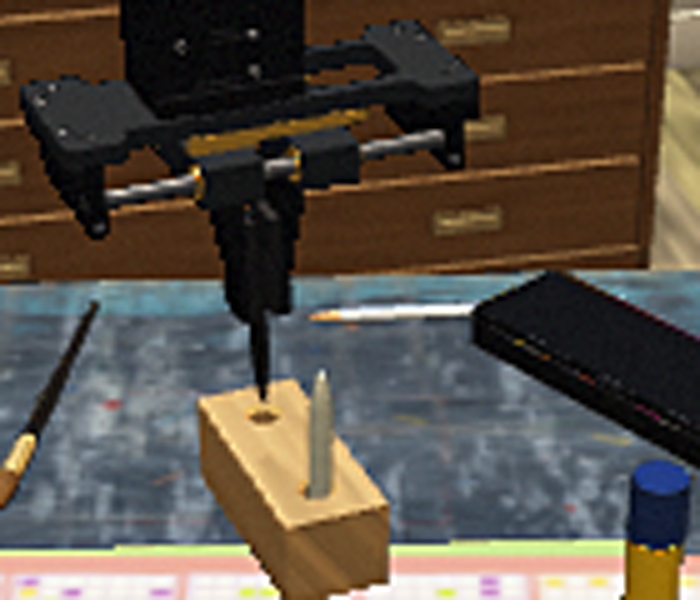

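View pics/w7.png

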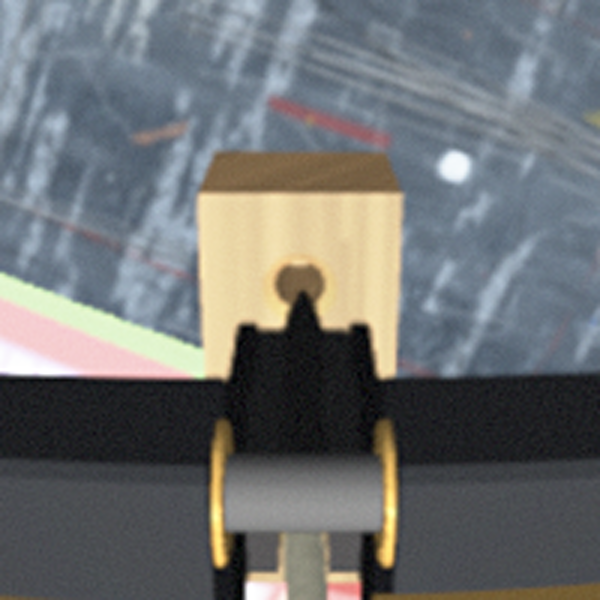

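Emit:
servo_tool(
  commands=[-1.6, -1.5, 0, 0, 0, 0, 0, 0, 8, 0, 0, 0, 0, 0, 6, 0, 0, 0, 0, 0, 0, 0, 0, 0],
)

```text
time_s: 11.25
tool_pos: [0.5335, 0.2778, 0.0835]
tool_rot: [-179.9, 0.1, 100.7]
force: [-0.2, 0.8, -1.0]
grip_width: 0.0078
```

Emit:
servo_tool(
  commands=[0, 0, 6, 0, 0, 0, 0, 0, 6, 0, 0, 0, 0, 0, 0, 0, 0, 0],
)

```text
time_s: 11.55
tool_pos: [0.5338, 0.2779, 0.0717]
tool_rot: [-179.9, 0.0, 100.7]
force: [0.7, -0.9, 0.6]
grip_width: 0.0073
```

Emit:
servo_tool(
  commands=[0, 0, 6, 0, 0, 0, 0, 0, 5, 0, 0, 0, 0, 0, 0, 0, 0, 0],
)

```text
time_s: 11.85
tool_pos: [0.5344, 0.2776, 0.0611]
tool_rot: [-180.0, 0.1, 100.6]
force: [0.8, -1.2, -1.3]
grip_width: 0.0075
```

Emit:
servo_tool(
  commands=[0, 0, 1.5, 0, 0, 0, 0, 0, 0, 0, 0, 0],
)

```text
time_s: 12.05
tool_pos: [0.5347, 0.2779, 0.0605]
tool_rot: [180.0, 0.0, 100.6]
force: [1.3, -1.7, -0.9]
grip_width: 0.0076
```

Emit:
servo_tool(
  commands=[0, 0, 0, 0, 0, 0, 0, 0, 0, 0, 0, 0, 0, 0, 0, 0, 0, 0, 0, 0, 0, 0, 0, 0, 0, 0, 0, 0, 0, 0],
  jaw=45,
)

```text
time_s: 12.55
tool_pos: [0.5344, 0.2784, 0.0606]
tool_rot: [180.0, -0.0, 100.7]
force: [0.3, 0.2, 0.1]
grip_width: 0.0394
```

Emit:
servo_tool(
  commands=[0, 0, -15, 0, 0, 0, 0, 0, -25, 0, 0, 0, 0, 0, -40, 0, 0, 0, 0, 0, -40, 0, 0, 0, 0, 0, -30, 0, 0, 0, 0, 0, 0, 0, 0, 0, 0, 0, 0, 0, 0, 0],
)

```text
time_s: 13.25
tool_pos: [0.535, 0.2785, 0.2123]
tool_rot: [179.9, -0.1, 100.6]
force: [-0.1, -0.3, -1.1]
grip_width: 0.0447
```

```bash
python3 - <<'E'
from h import *
np.set_printoptions(precision=4,suppress=True)
o=monitor.get_obs();print(o['time_s'],o['tool_pos'],o['force'],o['grip_width'])
im,d=read_camera('side');cv2.imwrite('pics/s8.png',cv2.resize(im[120:340,250:420,::-1],None,fx=2.7,fy=2.7,interpolation=2))
im,d=read_camera('wrist');cv2.imwrite('pics/w8.png',cv2.resize(im[110:290,235:415,::-1],None,fx=3,fy=3,interpolation=2))
E
```

```text
13.25 [0.535  0.2785 0.2123] [-0.132  -0.3398 -1.1249] 0.044721291545022385
```

View pics/s8.png

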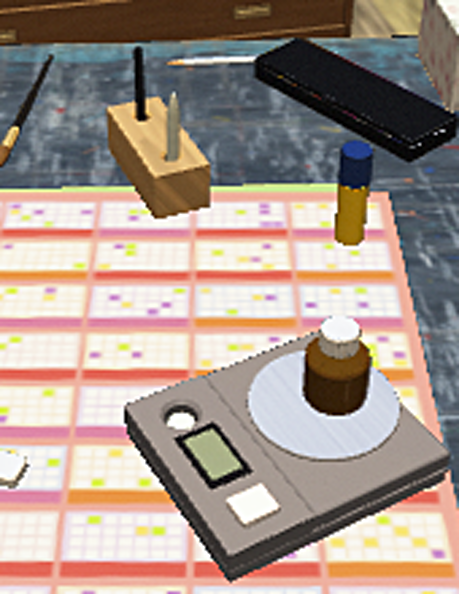

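View pics/w8.png

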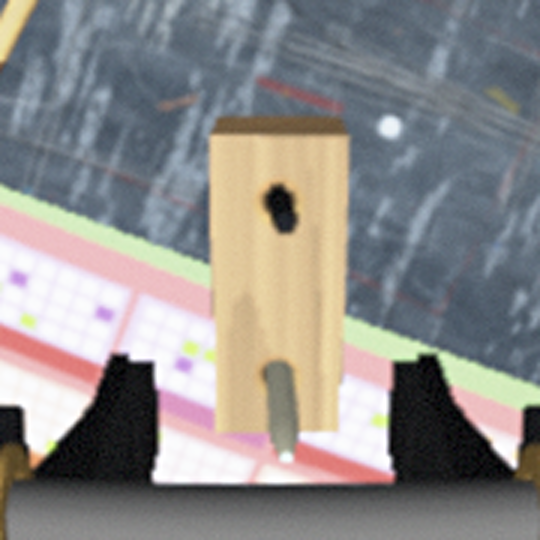

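Emit:
servo_tool(
  commands=[0, 0, 0, 0, 0, 0, 0, 0, 0, 0, 0, 0, 0, 0, 0, 0, 0, 0, 0, 0, 0, 0, 0, 0, 0, 0, 0, 0, 0, 0],
)

```text
time_s: 13.85
tool_pos: [0.5345, 0.2782, 0.2103]
tool_rot: [-180.0, 0.0, 100.6]
force: [-0.4, 0.1, 0.0]
grip_width: 0.0449
```

```bash
python3 - <<'E'
from h import *
im,d=read_camera('side');a=cv2.imread('side0raw.png')
cv2.imwrite('pics/s9.png',np.hstack([cv2.resize(x[120:220,280:350],None,fx=5,fy=5,interpolation=2) for x in (a,im[:,:,::-1])]))
E
```

```text
(no output)
```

View pics/s9.png

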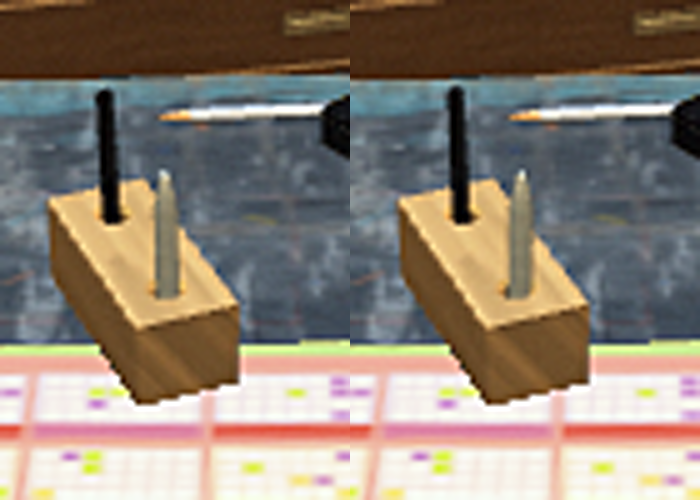

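```bash
python3 -c "
from h import *
env.sign_off()"
```

```text
the job is handed in; nothing more can be done
```

I pressed the scale's zero button fully in with the lead holder's tip, put the holder back in its own hole, and handed the job in at about 14 s. No verdict was reported.

- **Press:** The wrist camera showed the tip near the middle of the button. The force rose along the spring to 3.7 N, then jumped to 13.5 N at the hard stop. I then lifted straight off.
- **Scale afterwards:** In the last view of the scale the button looked out again, but I couldn't read its travel directly. The bottle and the raised key looked unchanged.
- **Holder:** It stands tip down at the same height and lean as at the start, to within about a pixel (roughly 3 mm). The gripper is open and well clear of it.
- **Stump:** It is still in its hole, but it leans slightly differently than at the start. I estimate a few millimetres at its top. I didn't see when it moved; it may have been a slight touch.

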